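# Fetch the funnel from behind the bottles

## Robot

A 6-joint arm with a two-finger parallel gripper is mounted at the origin on the work surface. World frame = base frame: x ahead of the robot, y to its left, z up, the work surface at z = 0. Lengths are in m, angles in rad, forces in N, time in s.
With the tool pointing down it reaches from about 0.35 to 0.8 m from the base axis. Payload 7.3 kg.
Tool frame: the origin (TCP) lies midway between the tips of the shut fingers; the grasp point (between the pads) lies 19 mm behind it (manip.hold_point_z is the z of the grasp point in the tool frame, in m); z points along the fingers, y is the line along which they close (so a half turn about z gives the same grasp; the last joint's range is limited). The gripper opens to 85 mm and grips with 20 to 120 N. Pads are 22 mm wide; open, the fingers measure 114 mm over their backs; the gripper's body (76 mm by 85 mm) begins 54 mm behind the grasp point. The pads swing forward as they close: fully open they stand 13 mm farther back than shut.
Start: joints at [-1.259, 0.342, 1.524, -0, 1.275, -0.146], TCP at [0.232, -0.471, 0.231] pointing down, gripper open.
Joint ranges: [-2.53, 2.53], [-0.77, 2.02], [0.04, 2.7], [-1, 4.14], [0.28, 2.66], [-3.11, 3.11]. Speed limits (rad/s): [2.57, 2.57, 3.14, 3.14, 3.14, 3.14].

## Interface

Orientations are given as a 3x3 rotation matrix whose columns are the frame's x, y, z axes.
In Python, from cell import monitor, eyes, manip gives the robot as it stands.
- The arm moves only by the shell command python3 -m handwheel 'ROWS' [OPENING]. ROWS is a JSON object of lists of equal length, an entry for each row: "dp": the shift along the tool's x, y, z in m, a list of three; "turn": the turn, a rotation vector about the tool's x, y, z in rad, a list of three. A call has 1 to 12 rows; each row is the pose to reach, as a shift and turn from the pose commanded when the call began, along the tool's axes at that moment; what a row does not reach only later rows make up. A row lasts 1/10 s, in which the tool goes at most 50 mm and 8.59 degrees, less where a joint would pass 70% of its speed; a pose out of reach is approached as far as the arm can. A call with a gripper value outside its range is refused whole. OPENING is the finger opening in m, from 0 to 0.0854, set as the call begins (- or left out, the last holds). The fingers move at their own pace and stop on an object; the grip force is fixed at half the most. Time passes only in rows, so rows that repeat a pose let the fingers close. It gives the time, the measured TCP pose, the force, the opening and the grip force at its end, in the units of the state.
- monitor.get_obs(): the state, without advancing time (a new reading comes with each control period).
- eyes.camera(name): name is "scene" or "side" or "wrist"; returns a dict with "pixels" (384x512x3 uint8, red, green, blue), "K" (3x3 intrinsics, pixels), "R" (3x3) and "t" (3): a world point X has camera coordinates R X + t; the wrist camera has in their place "T_tool_cam" (4x4, takes a point from camera to tool coordinates, whose origin is the TCP and whose axes are the flange's). Camera axes: x right, y down, z forward; pixel columns grow to the right and rows downward; lengths in m; the calibration is good to about 2 mm. A picture is of the moment at which its call begins: read the wrist's pose just before it. There is no depth.
- manip.hand_in(): hands the job in; it is judged then, once.
The state is a dict: "time": time; "q": joint angles; "qvel": joint speeds; "tau": joint torques, N m; "eef_pos": TCP position; "orientation": TCP orientation; "contact_force": force on the tool from outside, world axes, zero at the start; "moment": the same for the moment, N m; "grip_width": opening from 0.0 (shut) to 1.0 (fully open); "grip_force": force on a finger pad.
Only numpy, scipy, OpenCV 4.12 (cv2) and the standard library are available. Lean on these libraries where they do the work, as an engineer would, in place of code of your own. Each camera call takes 0.05 s, during which the arm holds its last target. There are 200 camera calls.

## Task

The metal funnel, needed on the mixing bottle for filling, stands in the block of the wooden rack, shut in by three tall containers: the white bottle, the square can and the amber bottle. Set all three aside, upright, in the steel drip tray, then lift out the funnel and stand it in the neck of the open squat mixing bottle, leaving that bottle where it is; after that put each container back upright on the rack in the very spot it came from. Do not disturb the paint tin, the little wax tin or the screwdriver.

Things in the scene. Friction and masses are not known exactly. Their poses are not given: they have to be found in the camera images.
- rack: Fixed plywood board, 202 x 228 mm (x, y), floor 10 mm above the bench, edge strips 4 mm above that. Origin on the bench under its middle, z up. A block (70 x 56 mm, top 50 mm above the bench) centred at x +45, y 0 has a vertical 30 mm hole holding the funnel. The containers stand round it at about (-27, 0), (+45, +68), (+45, -68) mm in rack x, y; which stands where varies.
- drip_tray: Fixed empty steel tray, the side area: 150 x 270 mm outside (x by y), rim 18 mm high, walls and floor 3 mm thick. Origin at the centre of its underside, on the bench; x across, y along its length, z up. Room for the three containers side by side, 80 mm apart along y.
- white_bottle: Loose round white plastic bottle, diameter 60 mm, 146 mm tall in all, 0.2 to 0.4 kg; its screw cap is 38 mm across and 29 mm high at the very top (117 to 146 mm) and is the place to grip. The shoulder widens just below the cap. Origin at the centre of its underside, z up.
- square_can: Loose square metal can, 54 x 54 mm, body 104 mm high, 136 mm tall in all, 0.2 to 0.42 kg; black round screw cap 35 mm across and 27 mm high at the top (109 to 136 mm), the place to grip. Origin at the centre of its underside, x and y along its sides, z up.
- amber_bottle: Loose round amber glass bottle, diameter 51 mm, 141 mm tall in all, 0.17 to 0.34 kg; black screw cap 33 mm across and 27 mm high at the top (114 to 141 mm), the place to grip. Origin at the centre of its underside, z up.
- funnel: Loose aluminium funnel, 68 mm tall, 45 g: stem 14 mm outside diameter, 26 mm long; cone widening to 60 mm at height 50 mm; upright round rim 60 mm outside, 2 mm wall, from 50 to 68 mm, to be gripped across. Origin at the stem's tip on the axis, z up to the mouth. It starts stem down in the rack block's hole, rim top about 83 mm above the bench.
- mixing_bottle: Loose, heavy (0.8 kg) squat white plastic bottle with no cap: body diameter 90 mm, 104 mm tall, open neck 43 mm outside and 35 mm inside. Origin at the centre of its underside on the bench, z up; the mouth is 104 mm above it on the axis. Seated, the funnel's cone rests on the neck's inner edge, the stem's tip about 37 mm below the mouth.
- paint_tin: Bystander: closed round tin, diameter 73 mm, 80 mm tall, standing on the bench. Origin at the centre of its underside, z up.
- wax_tin: Bystander: small closed round tin, diameter 45 mm, 32 mm tall, standing in a front corner of the rack at about (-55, +74) mm in the rack's x, y. Origin at the centre of its underside, z up.
- screwdriver: Bystander: red-handled screwdriver lying on the bench near the robot. Origin under its middle, x along it towards the tip.
Not all that is in view belongs to the job. Leave any purple or turquoise look-alike of the white_bottle alone.

How it is judged:
On the way, in this order (a step that is already met when the one before it is completed fails the run):
1. all three tall containers stand upright in the drip tray while the funnel is still in its block (x of white_bottle in the frame of drip_tray between -0.055 and 0.055 m and y of white_bottle in the frame of drip_tray between -0.115 and 0.115 m and z of white_bottle in the frame of drip_tray between -0.005 and 0.012 m and angle between each of white_bottle, square_can, amber_bottle's own z axis and vertical below 0.1 rad and x of square_can in the frame of drip_tray between -0.055 and 0.055 m and y of square_can in the frame of drip_tray between -0.115 and 0.115 m and z of square_can in the frame of drip_tray between -0.005 and 0.012 m and x of amber_bottle in the frame of drip_tray between -0.055 and 0.055 m and y of amber_bottle in the frame of drip_tray between -0.115 and 0.115 m and z of amber_bottle in the frame of drip_tray between -0.005 and 0.012 m and z of funnel in the frame of rack below 0.03 m), for 0.2 s.
2. the funnel stands in the neck of the mixing bottle while the three containers are still in the drip tray (z of funnel in the frame of mixing_bottle between 0.05 and 0.085 m and horizontal distance between funnel and mixing_bottle below 0.012 m and angle between funnel's own z axis and vertical below 0.2 rad and angle between each of mixing_bottle, white_bottle, square_can, amber_bottle's own z axis and vertical below 0.1 rad and x of white_bottle in the frame of drip_tray between -0.055 and 0.055 m and y of white_bottle in the frame of drip_tray between -0.115 and 0.115 m and z of white_bottle in the frame of drip_tray between -0.005 and 0.012 m and x of square_can in the frame of drip_tray between -0.055 and 0.055 m and y of square_can in the frame of drip_tray between -0.115 and 0.115 m and z of square_can in the frame of drip_tray between -0.005 and 0.012 m and x of amber_bottle in the frame of drip_tray between -0.055 and 0.055 m and y of amber_bottle in the frame of drip_tray between -0.115 and 0.115 m and z of amber_bottle in the frame of drip_tray between -0.005 and 0.012 m), for 0.2 s.
At the end, for the whole second after the job is handed in: The three containers stand upright (0.1 rad), each within 15 mm of its starting spot; the funnel is in the mixing bottle's neck, upright (0.2 rad), within 12 mm of its axis, tip 19 mm or more below the mouth; the mixing bottle is upright within 25 mm of its start; all at rest (distance of each of white_bottle, square_can, amber_bottle from where it was at the start of the episode below 0.015 m and angle between each of white_bottle, square_can, amber_bottle, mixing_bottle's own z axis and vertical below 0.1 rad and linear speed of each of white_bottle, square_can, amber_bottle, funnel, mixing_bottle below 0.02 m/s and z of funnel in the frame of mixing_bottle between 0.05 and 0.085 m and horizontal distance between funnel and mixing_bottle below 0.012 m and angle between funnel's own z axis and vertical below 0.2 rad and distance of mixing_bottle from where it was at the start of the episode below 0.025 m); the robot touches nothing.
It fails at once if the paint tin, wax tin or screwdriver is pushed more than 30 mm (distance of any of paint_tin, wax_tin, screwdriver from where it was at the start of the episode above 0.03 m).
It fails at once if a container or the mixing bottle is tipped over (angle between any of white_bottle, square_can, amber_bottle, mixing_bottle's own z axis and vertical above 0.7 rad).
It also fails if it takes over 128 s, if anything falls off the work surface, if the arm or the gripper's body presses on something with over 40 N, if the wrist force passes 120 N, or if a joint passes its speed limit or range.

## Working session

There is one attempt and no reset: what is moved stays moved. The work goes in short steps, Python scripts to look and compute and a shell command to move; the robot and the scene stay as the last step left them, time stands still between calls to the robot, and variables do not carry over. Pictures are saved under pics/ and viewed, at most 14 in all, crops included, and the job is handed in when it is done.

```bash
ls; mkdir -p pics
python3 - <<'E'
from cell import monitor, eyes, manip
import cv2,numpy as np,pickle
o=monitor.get_obs();print(o['eef_pos'],np.round(o['orientation'],3),o['time'],manip.hold_point_z)
for n in ['scene','side','wrist']:
    c=eyes.camera(n);c['obs']=o;pickle.dump(c,open(n+'0.pkl','wb'))
    cv2.imwrite(f'pics/{n}0.png',cv2.resize(c['pixels'][:,:,::-1],(800,600),interpolation=cv2.INTER_CUBIC))
    print(n,{k:np.round(v,3).tolist() for k,v in c.items() if k in('K','R','t','T_tool_cam')})
E
```

```text
pics
[ 0.23192597 -0.47053482  0.23061358] [[ 0.897  0.442 -0.   ]
 [ 0.442 -0.897  0.002]
 [ 0.    -0.002 -1.   ]] 0.0 -0.0187
scene {'K': [[479.261, 0.0, 262.827], [0.0, 479.261, 189.714], [0.0, 0.0, 1.0]], 'R': [[-0.558, 0.83, 0.012], [0.716, 0.489, -0.497], [-0.418, -0.269, -0.868]], 't': [0.318, -0.371, 1.36]}
side {'K': [[476.766, 0.0, 264.651], [0.0, 476.766, 198.989], [0.0, 0.0, 1.0]], 'R': [[-0.738, -0.675, -0.008], [-0.425, 0.473, -0.771], [0.524, -0.566, -0.636]], 't': [0.395, 0.263, 1.005]}
wrist {'K': [[323.995, 0.0, 250.2], [0.0, 323.995, 189.893], [0.0, 0.0, 1.0]], 'T_tool_cam': [[-0.001, -0.962, -0.273, 0.068], [1.0, -0.001, 0.0, 0.0], [-0.001, -0.273, 0.962, -0.143], [0.0, 0.0, 0.0, 1.0]]}
```

View pics/scene0.png

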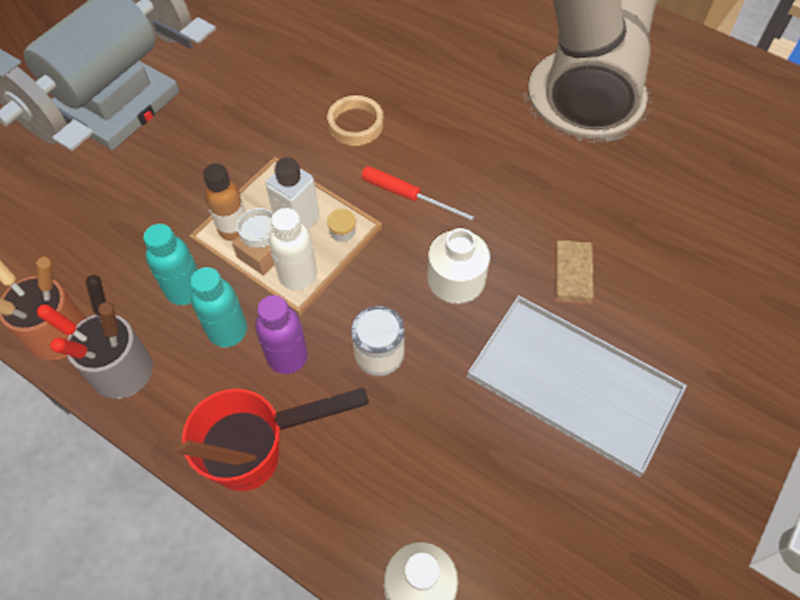

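View pics/side0.png

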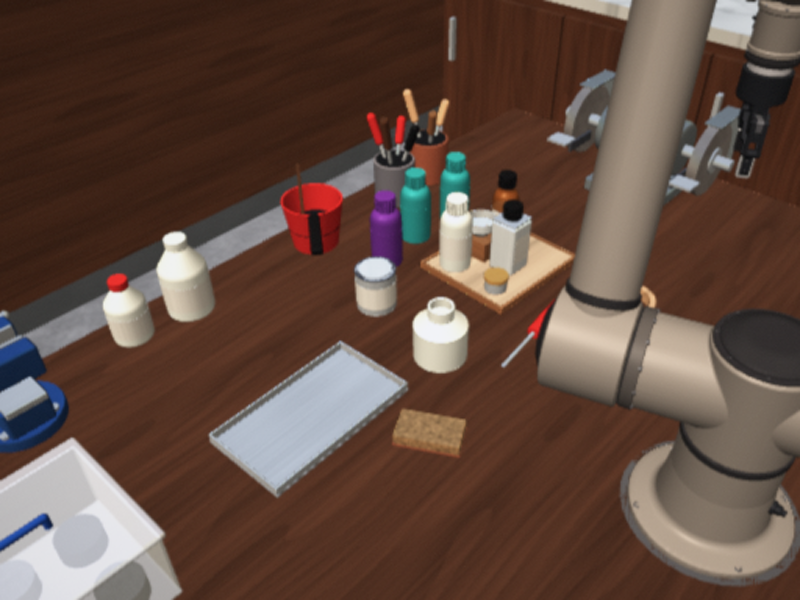

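The scene view shows, at 800x600, the rack with the amber bottle (217,200), can (290,190), white bottle (290,250), funnel (257,226) and wax tin (342,225). The mixing bottle is at (458,265), the tray at (577,385), the paint tin at (378,340) and the screwdriver at (415,190).

White_bottle candidates:
- White bottle on the rack (290,250)
- Teal bottles (170,265) and (218,308)
- Purple bottle (281,335)
- Cream bottle at the front (420,575)

Only the one on the rack is white, with a 38 mm cap, next to the funnel. I'll check it in an enlarged crop.

```bash
cat > h.py <<'E'
import numpy as np,cv2,pickle
def load(n): return pickle.load(open(n+'.pkl','rb'))
def bp(c,u,v,z,R=None,t=None):
    R=c['R'] if R is None else R; t=c['t'] if t is None else t
    d=R.T@np.linalg.solve(c['K'],[u,v,1]); o=-R.T@t
    return o+d*(z-o[2])/d[2]
def proj(c,X):
    X=np.atleast_2d(X); p=(c['K']@(c['R']@X.T+np.reshape(c['t'],(3,1)))).T
    return p[:,:2]/p[:,2:]
def wrist(c):  # add world extrinsics
    o=c['obs'];T=np.eye(4);T[:3,:3]=o['orientation'];T[:3,3]=o['eef_pos']
    W=np.linalg.inv(T@c['T_tool_cam']);c['R'],c['t']=W[:3,:3],W[:3,3];return c
E
python3 - <<'E'
from h import *
c=load('scene0');s=load('side0');k=0.64
S={'white':(286,214,.156),'can':(288,166,.146),'amber':(216,172,.151),'mix':(461,238,.104),'fun':(256,224,.083),
'rL':(192,236,.014),'rT':(276,160,.014),'rR':(380,226,.014),'rB':(300,306,.0),'tT':(520,298,.018),'tR':(685,386,.018),'tB':(642,472,.018),'tL':(469,374,.018),'paint':(378,328,.08),'wax':(342,217,.042)}
for n,(u,v,z) in S.items(): print(n,np.round(bp(c,u*k,v*k,z),3))
print('side')
S={'white':(457,200,.156),'can':(513,208,.146),'amber':(508,177,.151),'mix':(441,308,.104),'tT':(405,385,.018),'tL':(342,345,.018),'tB':(212,437,.018),'paint':(376,267,.08),'wax':(496,275,.042)}
for n,(u,v,z) in S.items(): print(n,np.round(bp(s,u*k,v*k,z),3))
a=c['pixels'][90:205,110:255,::-1];b=s['pixels'][95:210,255:400,::-1]
b=cv2.resize(b,(145,115));im=np.vstack([np.hstack([a,b])]);cv2.imwrite('pics/crop1.png',cv2.resize(im,(798,316),interpolation=cv2.INTER_CUBIC))
E
```

```text
white [ 0.598 -0.189  0.156]
can [ 0.525 -0.246  0.146]
amber [ 0.594 -0.32   0.151]
mix [0.464 0.014 0.104]
fun [ 0.601 -0.255  0.083]
rL [ 0.644 -0.364  0.014]
rT [ 0.45  -0.353  0.014]
rR [ 0.462 -0.132  0.014]
rB [ 0.643 -0.153  0.   ]
tT [0.453 0.119 0.018]
tR [0.446 0.382 0.018]
tB [0.593 0.385 0.018]
tL [0.602 0.121 0.018]
paint [ 0.64  -0.008  0.08 ]
wax [ 0.497 -0.178  0.042]
side
white [ 0.595 -0.181  0.156]
can [ 0.515 -0.239  0.146]
amber [ 0.582 -0.314  0.151]
mix [0.46  0.018 0.104]
tT [0.445 0.118 0.018]
tL [0.586 0.12  0.018]
tB [0.581 0.383 0.018]
paint [ 0.636 -0.014  0.08 ]
wax [ 0.496 -0.177  0.042]
```

View pics/crop1.png

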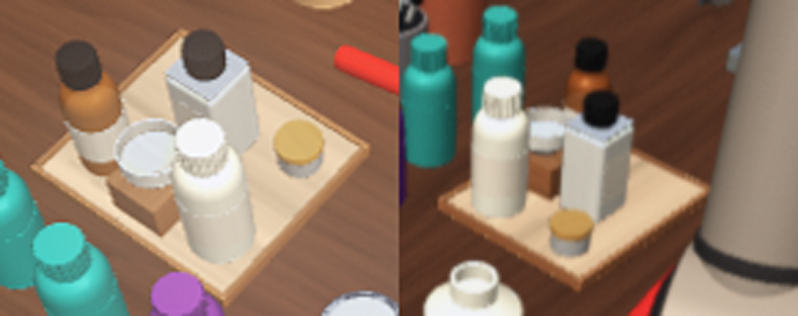

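The crop confirms the white ribbed-cap bottle on the rack. The measurements fit the rack layout: centre about (0.553,-0.248), yaw about -3°. Next I'll hover over the rack for a close look.

```bash
python3 -m handwheel '{"dp":[[0.02,0,-0.03],[0.06,-0.005,-0.069],[0.11,-0.012,-0.069],[0.16,-0.02,-0.069],[0.21,-0.026,-0.069],[0.26,-0.032,-0.069],[0.31,-0.038,-0.069],[0.35,-0.043,-0.069],[0.385,-0.047,-0.069],[0.401,-0.048,-0.069],[0.401,-0.048,-0.069],[0.401,-0.048,-0.069]],"turn":[[0,0,0.03],[0,0,0.08],[0,0,0.15],[0,0,0.22],[0,0,0.29],[0,0,0.36],[0,0,0.41],[0,0,0.44],[0,0,0.458],[0,0,0.458],[0,0,0.458],[0,0,0.458]]}' 0.085
python3 - <<'E'
from cell import monitor,eyes
from h import *
o=monitor.get_obs();print(np.round(o['orientation'],3),o['eef_pos'],o['q'],np.abs(o['qvel']).max())
c=eyes.camera('wrist');c['obs']=o;pickle.dump(c,open('wrist1.pkl','wb'))
cv2.imwrite('pics/wrist1.png',cv2.resize(c['pixels'][:,:,::-1],(800,600),interpolation=cv2.INTER_CUBIC))
E
```

```text
time: 1.35
eef_pos: [0.5702, -0.2507, 0.2997]
orientation: [[1.0, 0.0, -0.001], [0.0, -1.0, 0.0], [-0.001, -0.0, -1.0]]
contact_force: [-0.7, -0.1, 0.7]
grip_width: 0.992
grip_force: 0.0
[[ 1.     0.    -0.001]
 [ 0.    -1.     0.   ]
 [-0.001 -0.    -1.   ]] [ 0.57017264 -0.25070618  0.29973679] [-5.36957253e-01  4.94242190e-01  1.09973381e+00 -5.33407537e-04
  1.54879608e+00  1.03349816e+00] 0.024382702592978974
```

View pics/wrist1.png

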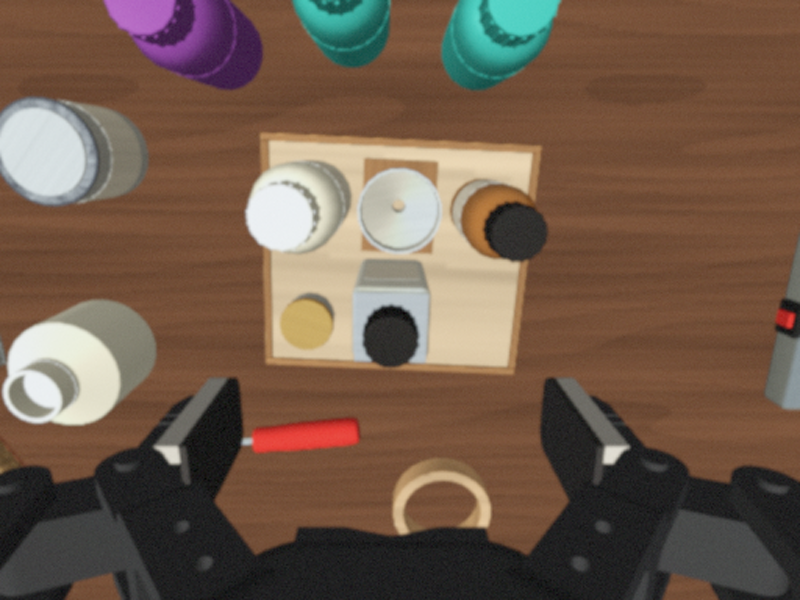

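The wrist view shows, at 800x600, the caps: white (283,216), can (391,336), amber (516,232). The funnel rim is at (400,210), the mixing mouth at (41,389), and the rack corners at (262,134), (541,148), (514,374), (267,366).

Run:
```python
from h import *
c=wrist(load('wrist1'));k=.64
S={'white':(283,216,.156),'can':(391,336,.146),'amber':(516,232,.151),'mix':(41,389,.104),'fun':(400,210,.083),'r1':(262,134,.014),'r2':(541,148,.014),'r3':(514,374,.014),'r4':(267,366,.014),'wax':(307,324,.042),'teal1':(342,0,.15),'teal2':(507,0,.15),'purple':(140,5,.15)}
P={n:bp(c,u*k,v*k,z) for n,(u,v,z) in S.items()}
for n in P:print(n,np.round(P[n],3))
ctr=np.mean([P['r%d'%i] for i in(1,2,3,4)],0);d=P['r1']-P['r2'];yaw=-np.arctan2(d[0],d[1]);e=P['r1']-P['r4'];print(ctr,yaw,np.arctan2(e[1],e[0]),np.linalg.norm(d),np.linalg.norm(e))
R=np.array([[np.cos(yaw),-np.sin(yaw)],[np.sin(yaw),np.cos(yaw)]])
for n,q in dict(white=(.045,.068),can=(-.027,0),amber=(.045,-.068),fun=(.045,0)).items(): print(n,ctr[:2]+R@q, P[n][:2])
```

```text
white [ 0.605 -0.191  0.156]
can [ 0.529 -0.251  0.146]
amber [ 0.595 -0.324  0.151]
mix [0.472 0.006 0.104]
fun [ 0.6   -0.258  0.083]
r1 [ 0.653 -0.147  0.014]
r2 [ 0.642 -0.373  0.014]
r3 [ 0.443 -0.365  0.014]
r4 [ 0.451 -0.138  0.014]
wax [ 0.501 -0.181  0.042]
teal1 [ 0.715 -0.226  0.15 ]
teal2 [ 0.715 -0.311  0.15 ]
purple [ 0.712 -0.122  0.15 ]
[ 0.54732023 -0.25584391  0.014     ] -0.04818468443163861 -0.04734478028713705 0.22637163126842189 0.20282366483337033
white [ 0.59554329 -0.1900903 ] [ 0.60453454 -0.19050695]
can [ 0.52035156 -0.25454342] [ 0.52886405 -0.25138938]
amber [ 0.58899271 -0.32593245] [ 0.59468183 -0.32374764]
fun [ 0.592268   -0.25801138] [ 0.59997285 -0.25778759]
```

```bash
python3 -m handwheel '{"dp":[[0.01,-0.02,0.02],[0.02,-0.045,0.05],[0.031,-0.063,0.08],[0.031,-0.063,0.1],[0.031,-0.063,0.1],[0.031,-0.063,0.1]],"turn":[[0,0,0],[0,0,0],[0,0,0],[0,0,0],[0,0,0],[0,0,0]]}'
cat > look.py <<'E'
import sys
from cell import monitor,eyes
from h import *
o=monitor.get_obs();c=eyes.camera('wrist');c['obs']=o;pickle.dump(c,open(sys.argv[1]+'.pkl','wb'));c=wrist(c)
print(o['eef_pos'],o['grip_width'],o['time'],np.abs(o['qvel']).max())
im=c['pixels'][:,:,::-1].copy()
if len(sys.argv)>2: # predicted circle: x y z r
    x,y,z,r=map(float,sys.argv[2:6]);a=np.linspace(0,2*np.pi,40)
    cv2.polylines(im,[np.int32(proj(c,np.c_[x+r*np.cos(a),y+r*np.sin(a),z+0*a]))],True,(0,0,255),1)
cv2.imwrite(f'pics/{sys.argv[1]}.png',cv2.resize(im,(800,600),interpolation=cv2.INTER_CUBIC))
E
python3 look.py w2 .605 -.190 .156 .019
```

```text
time: 2.0
eef_pos: [0.6011, -0.1889, 0.2012]
orientation: [[1.0, -0.002, 0.0], [-0.002, -1.0, -0.001], [0.0, 0.001, -1.0]]
contact_force: [-0.2, -0.5, -0.1]
grip_width: 0.999
grip_force: 0.0
[ 0.601136   -0.18885556  0.20115436] 0.9988853361031496 2.0 0.030055704336685363
```

View pics/w2.png

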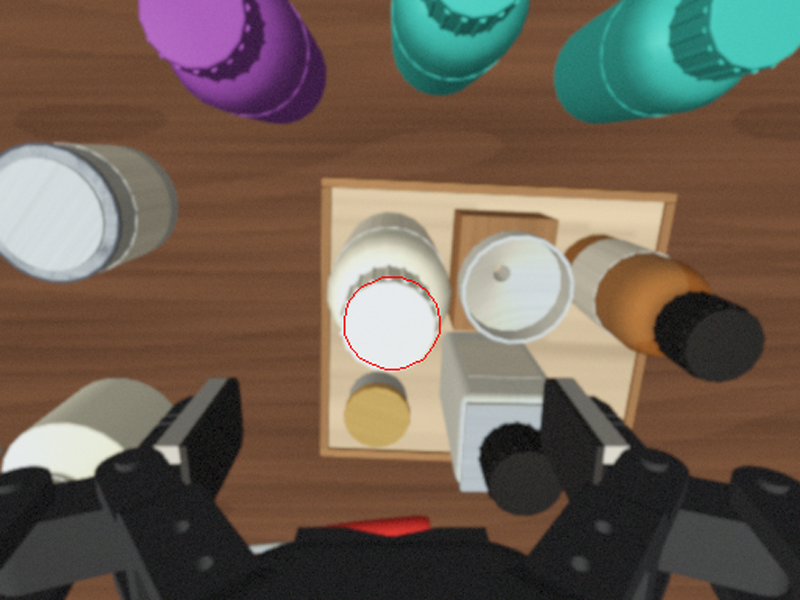

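The predicted cap circle lies right on the white cap (392,322), midway between the fingers, so the wrist measurements hold. I'll descend and grip.

```bash
python3 -m handwheel '{"dp":[[0.001,0,0.02],[0.003,0.001,0.045],[0.003,0.001,0.065],[0.003,0.001,0.075],[0.003,0.001,0.081],[0.003,0.001,0.081],[0.003,0.001,0.081]],"turn":[[0,0,0],[0,0,0],[0,0,0],[0,0,0],[0,0,0],[0,0,0],[0,0,0]]}'
python3 -m handwheel '{"dp":[[0,0,0],[0,0,0],[0,0,0],[0,0,0],[0,0,0],[0,0,0],[0,0,0],[0,0,0]],"turn":[[0,0,0],[0,0,0],[0,0,0],[0,0,0],[0,0,0],[0,0,0],[0,0,0],[0,0,0]]}' 0.0
```

```text
time: 2.75
eef_pos: [0.6052, -0.1891, 0.1206]
orientation: [[1.0, -0.0, 0.002], [-0.0, -1.0, -0.001], [0.002, 0.001, -1.0]]
contact_force: [-0.5, -0.2, 0.2]
grip_width: 0.994
grip_force: 0.0
time: 3.55
eef_pos: [0.6059, -0.1885, 0.1223]
orientation: [[1.0, 0.0, 0.004], [0.0, -1.0, -0.001], [0.004, 0.001, -1.0]]
contact_force: [-2.0, 2.3, 12.7]
grip_width: 0.427
grip_force: 77.0
```

```bash
python3 -m handwheel '{"dp":[[0,0,-0.005],[0,0,-0.015],[0,0,-0.035],[0,0,-0.06],[0,0,-0.09],[0,0,-0.115],[0,0,-0.135],[0,0,-0.147],[0,0,-0.15],[0,0,-0.15]],"turn":[[0,0,0],[0,0,0],[0,0,0],[0,0,0],[0,0,0],[0,0,0],[0,0,0],[0,0,0],[0,0,0],[0,0,0]]}'
python3 -m handwheel '{"dp":[[0,-0.01,0],[-0.004,-0.03,0],[-0.01,-0.06,0],[-0.016,-0.1,0],[-0.023,-0.14,0],[-0.029,-0.18,0],[-0.036,-0.22,0],[-0.042,-0.26,0],[-0.048,-0.3,0],[-0.055,-0.34,0],[-0.06,-0.37,0],[-0.062,-0.385,0]],"turn":[[0,0,0],[0,0,0],[0,0,0],[0,0,0],[0,0,0],[0,0,0],[0,0,0],[0,0,0],[0,0,0],[0,0,0],[0,0,0],[0,0,0]]}'
python3 -m handwheel '{"dp":[[-0.004,-0.025,0],[-0.009,-0.06,0],[-0.014,-0.095,0],[-0.019,-0.125,0],[-0.022,-0.14,0],[-0.023,-0.146,0],[-0.023,-0.146,0],[-0.023,-0.146,0],[-0.023,-0.146,0]],"turn":[[0,0,0],[0,0,0],[0,0,0],[0,0,0],[0,0,0],[0,0,0],[0,0,0],[0,0,0],[0,0,0]]}'
python3 look.py w3
python3 - <<'E'
from cell import eyes
from h import *
c=eyes.camera('side');cv2.imwrite('pics/s3.png',np.hstack([cv2.resize(cv2.imread('pics/w3.png'),(400,300)),cv2.resize(c['pixels'][:,:,::-1],(400,300))]))
E
```

```text
time: 4.55
eef_pos: [0.6044, -0.1886, 0.2688]
orientation: [[1.0, -0.0, -0.001], [-0.0, -1.0, 0.0], [-0.001, -0.0, -1.0]]
contact_force: [-0.4, -1.1, -3.7]
grip_width: 0.43
grip_force: 69.6
time: 5.75
eef_pos: [0.5409, 0.1995, 0.2682]
orientation: [[1.0, 0.003, -0.002], [0.003, -1.0, 0.0], [-0.002, -0.0, -1.0]]
contact_force: [0.3, -0.3, -4.0]
grip_width: 0.43
grip_force: 69.7
time: 6.65
eef_pos: [0.5202, 0.3411, 0.2694]
orientation: [[1.0, -0.002, 0.0], [-0.002, -1.0, -0.0], [0.0, 0.0, -1.0]]
contact_force: [0.9, -0.0, -3.6]
grip_width: 0.428
grip_force: 69.9
[0.52018072 0.34105823 0.26935965] 0.4282411167050571 6.65 0.0029894232530513426
```

View pics/s3.png

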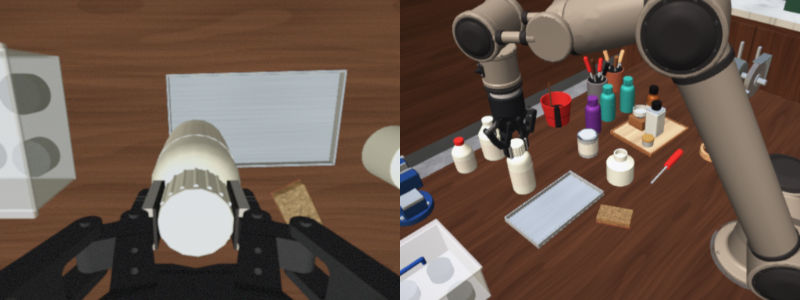

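The white bottle hangs upright in the fingers. The tray corners in the left half are at (167,74), (346,70), (336,166).

Run:
```python
from h import *
c=wrist(load('w3'))
P=[bp(c,u*1.28,v*1.28,.018) for u,v in((167,74),(346,70),(336,166))];print(np.round(P,3),(P[0]+P[2])/2,np.linalg.norm(P[0]-P[1]),np.linalg.norm(P[1]-P[2]))
```

```text
[[0.593 0.383 0.018]
 [0.598 0.116 0.018]
 [0.446 0.108 0.018]] [0.51933066 0.24524473 0.018     ] 0.2671159581421299 0.15198457181825561
```

```bash
python3 -m handwheel '{"dp":[[0,0.002,0.01],[0,0.004,0.035],[0,0.006,0.065],[0,0.006,0.095],[0,0.006,0.12],[0,0.006,0.138],[0,0.006,0.147],[0,0.006,0.151],[0,0.006,0.153],[0,0.006,0.153],[0,0.006,0.153]],"turn":[[0,0,0],[0,0,0],[0,0,0],[0,0,0],[0,0,0],[0,0,0],[0,0,0],[0,0,0],[0,0,0],[0,0,0],[0,0,0]]}'
```

```text
time: 7.85
eef_pos: [0.5202, 0.3366, 0.1172]
orientation: [[1.0, -0.0, 0.002], [-0.0, -1.0, 0.001], [0.002, -0.001, -1.0]]
contact_force: [-0.5, 0.7, -3.9]
grip_width: 0.428
grip_force: 69.9
```

```bash
python3 -m handwheel '{"dp":[[0,0,0.001],[0,0,0.002],[0,0,0.002],[0,0,0.002]],"turn":[[0,0,0],[0,0,0],[0,0,0],[0,0,0]]}'
```

```text
time: 8.25
eef_pos: [0.5201, 0.3366, 0.1155]
orientation: [[1.0, -0.0, 0.002], [-0.0, -1.0, 0.001], [0.002, -0.001, -1.0]]
contact_force: [-1.1, -0.5, 6.1]
grip_width: 0.43
grip_force: 71.5
```

```bash
python3 -m handwheel '{"dp":[[0,0,0],[0,0,0],[0,0,0],[0,0,0],[0,0,-0.01],[0,0,-0.035],[0,0,-0.07],[0,0,-0.11],[0,0,-0.14],[0,0,-0.155],[0,0.01,-0.155],[0,0.03,-0.155]],"turn":[[0,0,0],[0,0,0],[0,0,0],[0,0,0],[0,0,0],[0,0,0],[0,0,0],[0,0,0],[0,0,0],[0,0,0],[0,0,0],[0,0,0]]}' 0.065
python3 -m handwheel '{"dp":[[0,0.035,0],[0,0.08,0],[0,0.125,0],[0,0.17,0],[0,0.215,0],[0,0.26,0],[0,0.305,0],[0,0.35,0],[0,0.395,0],[0,0.44,0],[0.003,0.48,0],[0.005,0.515,0]],"turn":[[0,0,0],[0,0,0],[0,0,0],[0,0,0],[0,0,0],[0,0,0],[0,0,0],[0,0,0],[0,0,0],[0,0,0],[0,0,0],[0,0,0]]}'
python3 -m handwheel '{"dp":[[0,0.02,0],[0.003,0.035,0.02],[0.003,0.043,0.045],[0.003,0.043,0.07],[0.003,0.043,0.075],[0.003,0.043,0.075],[0.003,0.043,0.075]],"turn":[[0,0,0],[0,0,0],[0,0,0],[0,0,0],[0,0,0],[0,0,0],[0,0,0]]}'
python3 look.py w4 .528 -.252 .146 .0175
```

```text
time: 9.45
eef_pos: [0.5193, 0.3064, 0.269]
orientation: [[1.0, 0.001, 0.0], [0.001, -1.0, 0.0], [0.0, -0.0, -1.0]]
contact_force: [-0.5, 0.3, -0.4]
grip_width: 0.762
grip_force: 0.0
time: 10.65
eef_pos: [0.5233, -0.2111, 0.2682]
orientation: [[1.0, -0.002, -0.002], [-0.002, -1.0, 0.001], [-0.002, -0.001, -1.0]]
contact_force: [0.2, 1.8, 0.5]
grip_width: 0.761
grip_force: 0.0
time: 11.35
eef_pos: [0.5278, -0.2518, 0.1953]
orientation: [[1.0, 0.0, 0.001], [0.0, -1.0, -0.001], [0.001, 0.001, -1.0]]
contact_force: [0.6, 0.1, -0.4]
grip_width: 0.76
grip_force: 0.0
[ 0.52783632 -0.25182518  0.1953465 ] 0.7601592820654428 11.35 0.01186949219921262
```

View pics/w4.png

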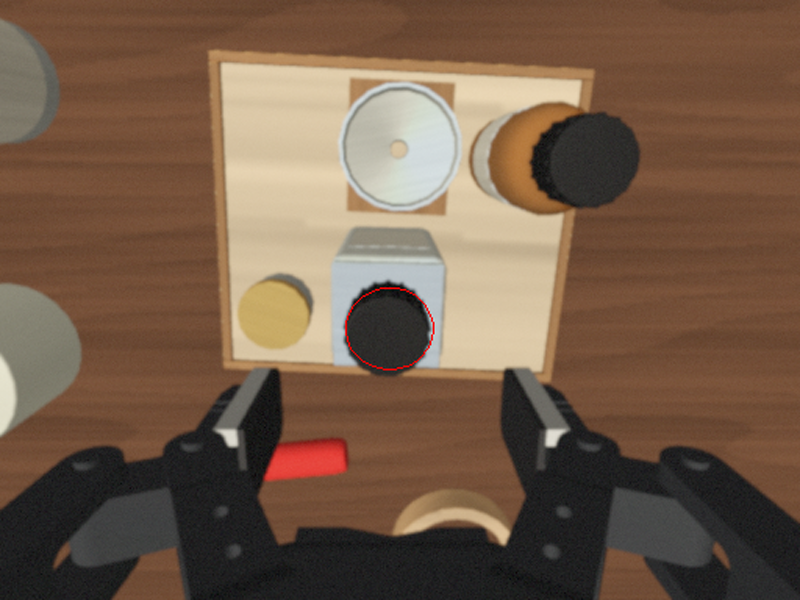

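The cap sits on its predicted circle at (390,330), centred between the fingers.

```bash
python3 -m handwheel '{"dp":[[0,0,0.015],[-0.001,0,0.04],[-0.001,0,0.06],[-0.001,0,0.072],[-0.001,0,0.078],[-0.001,0,0.078],[-0.001,0,0.078]],"turn":[[0,0,0],[0,0,0],[0,0,0],[0,0,0],[0,0,0],[0,0,0],[0,0,0]]}'
python3 -m handwheel '{"dp":[[0,0,0],[0,0,0],[0,0,0],[0,0,0],[0,0,0],[0,0,0],[0,0,0],[0,0,0]],"turn":[[0,0,0],[0,0,0],[0,0,0],[0,0,0],[0,0,0],[0,0,0],[0,0,0],[0,0,0]]}' 0.0
```

```text
time: 12.1
eef_pos: [0.5272, -0.252, 0.1174]
orientation: [[1.0, -0.0, 0.002], [-0.0, -1.0, -0.001], [0.002, 0.001, -1.0]]
contact_force: [-0.5, 0.4, 0.3]
grip_width: 0.76
grip_force: 0.0
time: 12.9
eef_pos: [0.527, -0.2516, 0.1173]
orientation: [[1.0, -0.0, 0.001], [-0.0, -1.0, -0.001], [0.001, 0.001, -1.0]]
contact_force: [-1.0, 2.2, 5.7]
grip_width: 0.391
grip_force: 59.4
```

```bash
python3 -m handwheel '{"dp":[[0,0,-0.005],[0,0,-0.02],[0,0,-0.045],[0,0,-0.08],[0,0,-0.115],[0,0,-0.14],[0,0,-0.152],[0,-0.01,-0.155],[0,-0.03,-0.155],[0,-0.06,-0.155],[0,-0.1,-0.155],[0,-0.14,-0.155]],"turn":[[0,0,0],[0,0,0],[0,0,0],[0,0,0],[0,0,0],[0,0,0],[0,0,0],[0,0,0],[0,0,0],[0,0,0],[0,0,0],[0,0,0]]}'
python3 -m handwheel '{"dp":[[0,-0.04,0],[0,-0.08,0],[-0.003,-0.12,0],[-0.004,-0.16,0],[-0.005,-0.2,0],[-0.006,-0.24,0],[-0.007,-0.28,0],[-0.007,-0.315,0],[-0.007,-0.34,0],[-0.007,-0.355,0],[-0.007,-0.358,0],[-0.007,-0.358,0]],"turn":[[0,0,0],[0,0,0],[0,0,0],[0,0,0],[0,0,0],[0,0,0],[0,0,0],[0,0,0],[0,0,0],[0,0,0],[0,0,0],[0,0,0]]}'
python3 -m handwheel '{"dp":[[0,0,0.01],[0,0,0.035],[0,0,0.07],[0,0,0.105],[0,0,0.135],[0,0,0.15],[0,0,0.156],[0,0,0.159],[0,0,0.161],[0,0,0.162],[0,0,0.162]],"turn":[[0,0,0],[0,0,0],[0,0,0],[0,0,0],[0,0,0],[0,0,0],[0,0,0],[0,0,0],[0,0,0],[0,0,0],[0,0,0]]}'
```

```text
time: 14.1
eef_pos: [0.5252, -0.1086, 0.2691]
orientation: [[1.0, -0.0, -0.004], [-0.0, -1.0, 0.002], [-0.004, -0.002, -1.0]]
contact_force: [0.6, 1.0, -4.0]
grip_width: 0.39
grip_force: 60.2
time: 15.3
eef_pos: [0.519, 0.2463, 0.2704]
orientation: [[1.0, 0.001, -0.002], [0.001, -1.0, -0.001], [-0.002, 0.001, -1.0]]
contact_force: [0.1, -0.5, -2.8]
grip_width: 0.392
grip_force: 60.4
time: 16.4
eef_pos: [0.5203, 0.2464, 0.1103]
orientation: [[1.0, -0.0, 0.002], [-0.0, -1.0, 0.0], [0.002, -0.0, -1.0]]
contact_force: [0.4, -0.8, -0.7]
grip_width: 0.393
grip_force: 60.8
```

```bash
python3 -m handwheel '{"dp":[[0,0,0.001],[0,0,0.001],[0,0,0.001],[0,0,0.001],[0,0,-0.01],[0,0,-0.035],[0,0,-0.07],[0,0,-0.11],[0,0,-0.145],[0,0.005,-0.16],[0.002,0.02,-0.16],[0.004,0.045,-0.16]],"turn":[[0,0,0],[0,0,0],[0,0,0],[0,0,0],[0,0,0],[0,0,0],[0,0,0],[0,0,0],[0,0,0],[0,0,0],[0,0,0],[0,0,0]]}' 0.06
python3 -m handwheel '{"dp":[[0.005,0.04,0],[0.012,0.085,0],[0.018,0.13,0],[0.024,0.175,0],[0.03,0.22,0],[0.036,0.265,0],[0.042,0.31,0],[0.048,0.355,0],[0.054,0.4,0],[0.06,0.44,0],[0.065,0.475,0],[0.068,0.5,0]],"turn":[[0,0,0],[0,0,0],[0,0,0],[0,0,0],[0,0,0],[0,0,0],[0,0,0],[0,0,0],[0,0,0],[0,0,0],[0,0,0],[0,0,0]]}'
python3 - <<'E'
from h import *
c=wrist(load('w4'))
print(bp(c,592*.64,160*.64,.151),bp(c,400*.64,147*.64,.083))
E
```

```text
time: 17.6
eef_pos: [0.5234, 0.2011, 0.2692]
orientation: [[1.0, 0.002, 0.0], [0.002, -1.0, 0.0], [0.0, -0.0, -1.0]]
contact_force: [0.4, 0.6, -1.7]
grip_width: 0.702
grip_force: 0.0
time: 18.8
eef_pos: [0.5902, -0.3019, 0.2675]
orientation: [[1.0, -0.002, -0.002], [-0.002, -1.0, 0.001], [-0.002, -0.001, -1.0]]
contact_force: [0.0, -0.4, 0.4]
grip_width: 0.702
grip_force: 0.0
[ 0.59408578 -0.32457249  0.151     ] [ 0.59945546 -0.25701325  0.083     ]
```

```bash
python3 -m handwheel '{"dp":[[0.002,0.012,0],[0.003,0.021,0.015],[0.003,0.022,0.045],[0.003,0.022,0.08],[0.003,0.022,0.11],[0.003,0.022,0.13],[0.003,0.022,0.141],[0.003,0.022,0.146],[0.003,0.022,0.146],[0.003,0.022,0.146]],"turn":[[0,0,0],[0,0,0],[0,0,0],[0,0,0],[0,0,0],[0,0,0],[0,0,0],[0,0,0],[0,0,0],[0,0,0]]}'
python3 -m handwheel '{"dp":[[0,0,0],[0,0,0],[0,0,0],[0,0,0],[0,0,0],[0,0,0],[0,0,0],[0,0,0]],"turn":[[0,0,0],[0,0,0],[0,0,0],[0,0,0],[0,0,0],[0,0,0],[0,0,0],[0,0,0]]}' 0.0
```

```text
time: 19.8
eef_pos: [0.5951, -0.3208, 0.1245]
orientation: [[1.0, 0.0, 0.002], [0.0, -1.0, -0.001], [0.002, 0.001, -1.0]]
contact_force: [0.3, -0.7, 0.4]
grip_width: 0.705
grip_force: 0.0
time: 20.6
eef_pos: [0.595, -0.3213, 0.1246]
orientation: [[1.0, -0.0, 0.002], [-0.0, -1.0, -0.002], [0.002, 0.002, -1.0]]
contact_force: [0.1, -2.1, 6.1]
grip_width: 0.366
grip_force: 59.4
```

```bash
python3 -m handwheel '{"dp":[[0,0,-0.005],[0,0,-0.02],[0,0,-0.045],[0,0,-0.08],[0,0,-0.115],[0,0,-0.14],[0,0,-0.152],[0,-0.01,-0.155],[-0.003,-0.03,-0.155],[-0.008,-0.06,-0.155],[-0.015,-0.1,-0.155],[-0.021,-0.14,-0.155]],"turn":[[0,0,0],[0,0,0],[0,0,0],[0,0,0],[0,0,0],[0,0,0],[0,0,0],[0,0,0],[0,0,0],[0,0,0],[0,0,0],[0,0,0]]}'
python3 -m handwheel '{"dp":[[-0.006,-0.04,0],[-0.012,-0.08,0],[-0.018,-0.12,0],[-0.024,-0.16,0],[-0.03,-0.2,0],[-0.036,-0.24,0],[-0.042,-0.28,0],[-0.047,-0.31,0],[-0.051,-0.33,0],[-0.052,-0.337,0],[-0.052,-0.337,0],[-0.052,-0.337,0]],"turn":[[0,0,0],[0,0,0],[0,0,0],[0,0,0],[0,0,0],[0,0,0],[0,0,0],[0,0,0],[0,0,0],[0,0,0],[0,0,0],[0,0,0]]}'
python3 -m handwheel '{"dp":[[0,0,0.01],[0,0,0.035],[0,0,0.07],[0,0,0.105],[0,0,0.135],[0,0,0.15],[0,0,0.156],[0,0,0.159],[0,0,0.161],[0,0,0.162],[0,0,0.162]],"turn":[[0,0,0],[0,0,0],[0,0,0],[0,0,0],[0,0,0],[0,0,0],[0,0,0],[0,0,0],[0,0,0],[0,0,0],[0,0,0]]}'
```

```text
time: 21.8
eef_pos: [0.5721, -0.1784, 0.2757]
orientation: [[1.0, -0.001, -0.004], [-0.001, -1.0, 0.002], [-0.004, -0.002, -1.0]]
contact_force: [0.9, 0.6, -2.0]
grip_width: 0.37
grip_force: 59.6
time: 23.0
eef_pos: [0.5215, 0.1556, 0.2775]
orientation: [[1.0, -0.001, -0.001], [-0.001, -1.0, -0.001], [-0.001, 0.001, -1.0]]
contact_force: [0.9, 0.1, -1.1]
grip_width: 0.37
grip_force: 59.7
time: 24.1
eef_pos: [0.5224, 0.1561, 0.1175]
orientation: [[1.0, -0.0, 0.003], [-0.0, -1.0, -0.0], [0.003, 0.0, -1.0]]
contact_force: [0.2, -2.5, 3.8]
grip_width: 0.368
grip_force: 60.2
```

```bash
python3 -m handwheel '{"dp":[[0,0,0],[0,0,0],[0,0,0],[0,0,0],[0,0,-0.01],[0,0,-0.035],[0,0,-0.07],[0,0,-0.11],[0,0,-0.145],[0,0.005,-0.165],[-0.005,0.02,-0.17],[-0.01,0.045,-0.17]],"turn":[[0,0,0],[0,0,0],[0,0,0],[0,0,0],[0,0,0],[0,0,0],[0,0,0],[0,0,0],[0,0,0],[0,0,0],[0,0,0],[0,0,0]]}' 0.06
python3 -m handwheel '{"dp":[[-0.02,0.03,0],[-0.04,0.06,0],[-0.06,0.08,0],[-0.062,0.094,0],[-0.062,0.094,0],[-0.062,0.094,0],[-0.062,0.094,0]],"turn":[[0,0,0],[0,0,0],[0,0,0],[0,0,0],[0,0,0],[0,0,0],[0,0,0]]}' 0.085
python3 look.py w5 .4715 .007 .104 .0215
```

```text
time: 25.3
eef_pos: [0.5112, 0.1112, 0.2869]
orientation: [[1.0, 0.002, 0.001], [0.002, -1.0, 0.0], [0.001, -0.0, -1.0]]
contact_force: [-0.4, -0.0, -0.9]
grip_width: 0.698
grip_force: 0.0
time: 26.0
eef_pos: [0.4495, 0.0177, 0.2859]
orientation: [[1.0, 0.0, -0.001], [0.0, -1.0, 0.0], [-0.001, -0.0, -1.0]]
contact_force: [0.0, 0.6, 0.5]
grip_width: 0.998
grip_force: 0.0
[0.44953954 0.01771    0.28589515] 0.9976700755741084 26.0 0.00959287545333804
```

View pics/w5.png

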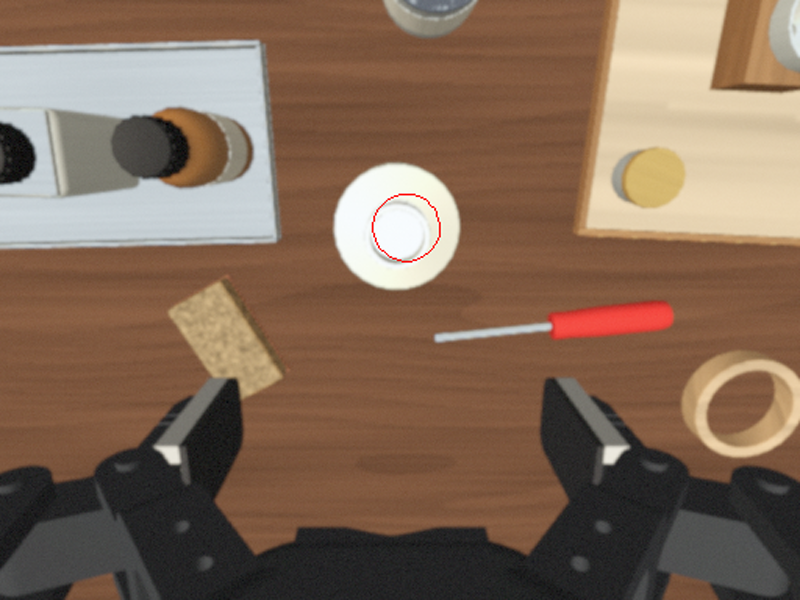

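The tray holds the amber bottle and can upright. The mouth centre is about (399,232), slightly off the circle; I'll refine it.

Run:
```python
from h import *
c=wrist(load('w5'));print(bp(c,399*.64,232*.64,.104))
g=cv2.cvtColor(c['pixels'][100:192,205:305],cv2.COLOR_RGB2GRAY)
g=cv2.createCLAHE(6,(4,4)).apply(cv2.resize(g,None,fx=6,fy=6,interpolation=cv2.INTER_CUBIC))
u,v=proj(c,bp(c,399*.64,232*.64,.104))[0];im=cv2.cvtColor(g,cv2.COLOR_GRAY2BGR)
X=bp(c,399*.64,232*.64,.104);a=np.linspace(0,6.283,50)
for r in(.0175,.0215):
  p=proj(c,np.c_[X[0]+r*np.cos(a),X[1]+r*np.sin(a),.104+0*a]);cv2.polylines(im,[np.int32((p-[205,100])*6+3)],True,(0,0,255),1)
cv2.imwrite('pics/mix.png',im)
```

```text
[0.46915472 0.01184874 0.104     ]
```

View pics/mix.png

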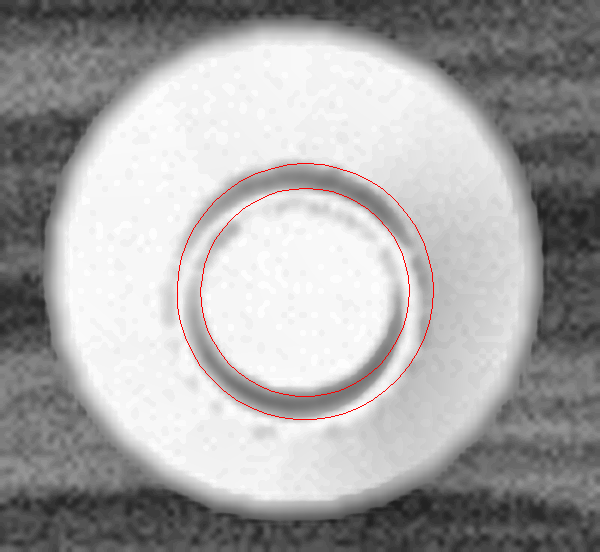

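```bash
python3 - <<'E'
from h import *
c=wrist(load('w5'));
for z in(.06,.07,.08):print(bp(c,205+295/6,100+270/6,z))
print(bp(c,205+300/6,100+291/6,.104))
E
python3 -m handwheel '{"dp":[[0.01,0.02,-0.01],[0.03,0.055,-0.014],[0.055,0.1,-0.014],[0.08,0.145,-0.014],[0.105,0.19,-0.014],[0.125,0.225,-0.014],[0.14,0.252,-0.014],[0.148,0.27,-0.014],[0.15,0.275,-0.014],[0.15,0.275,0.05],[0.15,0.275,0.065],[0.15,0.275,0.086]],"turn":[[0,0,0],[0,0,0],[0,0,0],[0,0,0],[0,0,0],[0,0,0],[0,0,0],[0,0,0],[0,0,0],[0,0,0],[0,0,0],[0,0,0]]}'
```

```text
[0.46650015 0.01250812 0.06      ]
[0.46790017 0.01263359 0.07      ]
[0.46930019 0.01275906 0.08      ]
[0.46913473 0.01221116 0.104     ]
time: 27.25
eef_pos: [0.5987, -0.2557, 0.1976]
orientation: [[1.0, 0.001, -0.003], [0.001, -1.0, 0.002], [-0.003, -0.002, -1.0]]
contact_force: [0.7, -0.8, 0.5]
grip_width: 0.997
grip_force: 0.0
```

```bash
python3 -m handwheel '{"dp":[[0.001,0.001,0.015],[0.001,0.001,0.045],[0.001,0.001,0.08],[0.001,0.001,0.11],[0.001,0.001,0.13],[0.001,0.001,0.142],[0.001,0.001,0.147],[0.001,0.001,0.147],[0.001,0.001,0.147]],"turn":[[0,0,0],[0,0,0],[0,0,0],[0,0,0],[0,0,0],[0,0,0],[0,0,0],[0,0,0],[0,0,0]]}'
python3 -m handwheel '{"dp":[[0,0,0],[0,0,0],[0,0,0],[0,0,0],[0,0,0],[0,0,0],[0,0,0]],"turn":[[0,0,0],[0,0,0],[0,0,0],[0,0,0],[0,0,0],[0,0,0],[0,0,0]]}' 0.0
```

```text
time: 28.15
eef_pos: [0.6013, -0.2588, 0.0546]
orientation: [[1.0, 0.0, 0.002], [0.0, -1.0, -0.001], [0.002, 0.001, -1.0]]
contact_force: [-0.1, -0.9, 0.4]
grip_width: 0.995
grip_force: 0.0
time: 28.85
eef_pos: [0.6013, -0.2563, 0.0554]
orientation: [[1.0, 0.0, 0.002], [0.0, -1.0, 0.003], [0.002, -0.003, -1.0]]
contact_force: [-1.7, 10.0, 9.4]
grip_width: 0.691
grip_force: 62.3
```

```bash
python3 -m handwheel '{"dp":[[0,0,-0.005],[0,0,-0.015],[0,0,-0.03],[0,0,-0.055],[0,0,-0.09],[0,0,-0.12],[0,0,-0.145],[0,0,-0.157],[0,0,-0.16],[0,0,-0.16]],"turn":[[0,0,0],[0,0,0],[0,0,0],[0,0,0],[0,0,0],[0,0,0],[0,0,0],[0,0,0],[0,0,0],[0,0,0]]}'
python3 look.py w6 .6013 -.2563 .243 .030
python3 - <<'E'
from cell import eyes
from h import *
c=eyes.camera('side');p=proj(c,[.6,-.256,.2])[0].astype(int);print(p)
s=c['pixels'][max(p[1]-90,0):p[1]+90,p[0]-60:p[0]+60,::-1]
cv2.imwrite('pics/s6.png',np.hstack([cv2.resize(cv2.imread('pics/w6.png'),(400,300)),cv2.resize(s,(200,300))]))
E
```

```text
time: 29.85
eef_pos: [0.6003, -0.2587, 0.213]
orientation: [[1.0, -0.0, -0.0], [-0.0, -1.0, 0.0], [-0.0, -0.0, -1.0]]
contact_force: [0.3, 0.2, -1.0]
grip_width: 0.685
grip_force: 64.2
[ 0.60030134 -0.25870795  0.21301521] 0.6851326891733595 29.85 0.02490111425841667
[308 103]
```

View pics/s6.png

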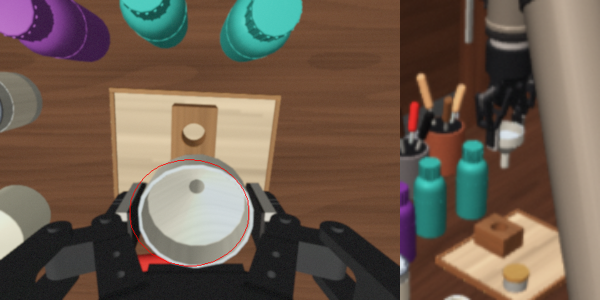

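The funnel is held and looks upright. Its rim centre is at (194,213) and the stem hole at (197,186), both in the left half.

```bash
python3 - <<'E'
from h import *
c=wrist(load('w6'))
print(bp(c,194*1.28,213*1.28,.241),bp(c,197*1.28,186*1.28,.199),bp(c,197*1.28,186*1.28,.173),c['obs']['eef_pos'])
E
python3 -m handwheel '{"dp":[[-0.005,-0.01,-0.01],[-0.015,-0.03,-0.02],[-0.03,-0.06,-0.025],[-0.05,-0.1,-0.025],[-0.07,-0.14,-0.025],[-0.09,-0.18,-0.025],[-0.11,-0.22,-0.025],[-0.125,-0.25,-0.025],[-0.13,-0.266,-0.025],[-0.131,-0.27,-0.025],[-0.131,-0.271,-0.025],[-0.131,-0.271,-0.025]],"turn":[[0,0,0],[0,0,0],[0,0,0],[0,0,0],[0,0,0],[0,0,0],[0,0,0],[0,0,0],[0,0,0],[0,0,0],[0,0,0],[0,0,0]]}'
```

```text
[ 0.60185844 -0.25853119  0.241     ] [ 0.59785836 -0.26033288  0.199     ] [ 0.58611865 -0.26050571  0.173     ] [ 0.60030134 -0.25870795  0.21301521]
time: 31.15
eef_pos: [0.4699, 0.0119, 0.2383]
orientation: [[1.0, -0.001, 0.0], [-0.001, -1.0, -0.0], [0.0, 0.0, -1.0]]
contact_force: [0.2, -0.4, -1.0]
grip_width: 0.685
grip_force: 64.2
```

```bash
python3 -m handwheel '{"dp":[[0,0,0.01],[0,0,0.03],[0,0,0.055],[0,0,0.08],[0,0,0.1],[0,0,0.113],[0,0,0.12],[0,0,0.124],[0,0,0.126],[0,0,0.126]],"turn":[[0,0,0],[0,0,0],[0,0,0],[0,0,0],[0,0,0],[0,0,0],[0,0,0],[0,0,0],[0,0,0],[0,0,0]]}'
python3 -m handwheel '{"dp":[[0,0,0.001],[0,0,0.002],[0,0,0.003],[0,0,0.003],[0,0,0.003]],"turn":[[0,0,0],[0,0,0],[0,0,0],[0,0,0],[0,0,0]]}'
```

```text
time: 32.15
eef_pos: [0.4699, 0.0122, 0.1125]
orientation: [[1.0, -0.0, 0.001], [-0.0, -1.0, -0.0], [0.001, 0.0, -1.0]]
contact_force: [-0.4, -0.9, -0.4]
grip_width: 0.684
grip_force: 64.2
time: 32.65
eef_pos: [0.4697, 0.0124, 0.1094]
orientation: [[1.0, -0.0, 0.0], [-0.0, -1.0, -0.0], [0.0, 0.0, -1.0]]
contact_force: [0.0, -0.2, 1.4]
grip_width: 0.687
grip_force: 64.4
```

```bash
python3 -m handwheel '{"dp":[[0,0,0.001],[0,0,0.0015],[0,0,0.0015]],"turn":[[0,0,0],[0,0,0],[0,0,0]]}'
python3 -m handwheel '{"dp":[[0,0,0],[0,0,0],[0,0,0],[0,0,0],[0,0,-0.01],[0,0,-0.03],[0,0,-0.06],[0,0,-0.1],[-0.01,0,-0.14],[-0.02,0,-0.17],[-0.02,0,-0.18],[-0.02,0,-0.18]],"turn":[[0,0,0],[0,0,0],[0,0,0],[0,0,0],[0,0,0],[0,0,0],[0,0,0],[0,0,0],[0,0,0],[0,0,0],[0,0,0],[0,0,0]]}' 0.085
python3 look.py w7 .469 .0122 .135 .030
python3 - <<'E'
from cell import eyes
from h import *
c=eyes.camera('side');s=c['pixels'][110:340,90:397,::-1]
cv2.imwrite('pics/s7.png',np.hstack([cv2.resize(cv2.imread('pics/w7.png'),(400,300)),cv2.resize(s,(400,300))]))
E
```

```text
time: 32.95
eef_pos: [0.4697, 0.0125, 0.1087]
orientation: [[1.0, -0.0, 0.001], [-0.0, -1.0, 0.0], [0.001, -0.0, -1.0]]
contact_force: [-3.9, 2.3, 9.7]
grip_width: 0.684
grip_force: 65.2
time: 34.15
eef_pos: [0.4502, 0.0123, 0.2893]
orientation: [[1.0, -0.0, 0.004], [-0.0, -1.0, -0.001], [0.004, 0.001, -1.0]]
contact_force: [0.9, 0.4, -0.9]
grip_width: 0.995
grip_force: 0.0
[0.45023875 0.01229701 0.28928138] 0.9954406235983251 34.15 0.05630006393357151
```

View pics/s7.png

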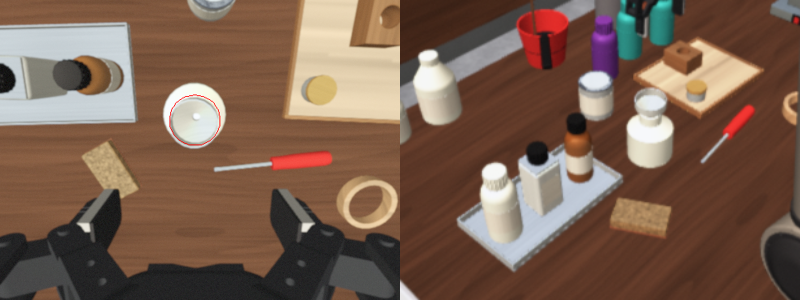

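The funnel is seated near (196,120), and all three containers stand upright in the tray. Next I'll return them, amber first.

```bash
python3 -m handwheel '{"dp":[[0.01,-0.02,0],[0.03,-0.055,0],[0.05,-0.1,0],[0.066,-0.132,0],[0.072,-0.143,0.01],[0.072,-0.144,0.04],[0.072,-0.144,0.08],[0.072,-0.144,0.12],[0.072,-0.144,0.15],[0.072,-0.144,0.166],[0.072,-0.144,0.171],[0.072,-0.144,0.171]],"turn":[[0,0,0],[0,0,0],[0,0,0],[0,0,0],[0,0,0],[0,0,0],[0,0,0],[0,0,0],[0,0,0],[0,0,0],[0,0,0],[0,0,0]]}' 0.06
python3 -m handwheel '{"dp":[[0,0,0],[0,0,0],[0,0,0],[0,0,0],[0,0,0],[0,0,0],[0,0,0],[0,0,0]],"turn":[[0,0,0],[0,0,0],[0,0,0],[0,0,0],[0,0,0],[0,0,0],[0,0,0],[0,0,0]]}' 0.0
```

```text
time: 35.45
eef_pos: [0.5207, 0.1558, 0.1153]
orientation: [[1.0, -0.001, -0.003], [-0.001, -1.0, -0.001], [-0.003, 0.001, -1.0]]
contact_force: [-0.1, 1.0, 0.2]
grip_width: 0.701
grip_force: 0.0
time: 36.25
eef_pos: [0.5224, 0.1562, 0.1179]
orientation: [[1.0, -0.0, 0.002], [-0.0, -1.0, -0.0], [0.002, 0.0, -1.0]]
contact_force: [-0.5, -2.7, 6.1]
grip_width: 0.368
grip_force: 59.5
```

```bash
python3 -m handwheel '{"dp":[[0,0,-0.005],[0,0,-0.02],[0,0,-0.045],[0,0,-0.08],[0,0,-0.115],[0,0,-0.145],[0,0,-0.159],[0,0.01,-0.162],[0.003,0.03,-0.162],[0.008,0.06,-0.162],[0.015,0.1,-0.162],[0.021,0.14,-0.162]],"turn":[[0,0,0],[0,0,0],[0,0,0],[0,0,0],[0,0,0],[0,0,0],[0,0,0],[0,0,0],[0,0,0],[0,0,0],[0,0,0],[0,0,0]]}'
python3 -m handwheel '{"dp":[[0.006,0.04,0],[0.012,0.08,0],[0.018,0.12,0],[0.024,0.16,0],[0.03,0.2,0],[0.036,0.24,0],[0.042,0.28,0],[0.047,0.31,0],[0.05,0.33,0],[0.052,0.338,0],[0.052,0.34,0],[0.052,0.34,0]],"turn":[[0,0,0],[0,0,0],[0,0,0],[0,0,0],[0,0,0],[0,0,0],[0,0,0],[0,0,0],[0,0,0],[0,0,0],[0,0,0],[0,0,0]]}'
python3 -m handwheel '{"dp":[[0,0,0.01],[0,0,0.035],[0,0,0.07],[0,0,0.105],[0,0,0.13],[0,0,0.145],[0,0,0.15],[0,0,0.152],[0,0,0.152],[0,0,0.152]],"turn":[[0,0,0],[0,0,0],[0,0,0],[0,0,0],[0,0,0],[0,0,0],[0,0,0],[0,0,0],[0,0,0],[0,0,0]]}'
```

```text
time: 37.45
eef_pos: [0.5419, 0.0148, 0.2774]
orientation: [[1.0, 0.001, -0.003], [0.001, -1.0, 0.0], [-0.003, -0.0, -1.0]]
contact_force: [0.7, 0.5, -2.2]
grip_width: 0.368
grip_force: 59.6
time: 38.65
eef_pos: [0.5943, -0.323, 0.2782]
orientation: [[1.0, 0.0, -0.001], [0.0, -1.0, 0.001], [-0.001, -0.001, -1.0]]
contact_force: [-0.7, 0.7, -2.4]
grip_width: 0.371
grip_force: 59.7
time: 39.65
eef_pos: [0.5951, -0.3238, 0.1281]
orientation: [[1.0, 0.0, 0.002], [0.0, -1.0, -0.001], [0.002, 0.001, -1.0]]
contact_force: [-0.0, -0.5, -1.6]
grip_width: 0.367
grip_force: 59.7
```

```bash
python3 -m handwheel '{"dp":[[0,0,0.001],[0,0,0.002],[0,0,0.003],[0,0,0.003],[0,0,0.003]],"turn":[[0,0,0],[0,0,0],[0,0,0],[0,0,0],[0,0,0]]}'
```

```text
time: 40.15
eef_pos: [0.595, -0.324, 0.1249]
orientation: [[1.0, -0.0, 0.002], [-0.0, -1.0, -0.001], [0.002, 0.001, -1.0]]
contact_force: [-1.2, 0.5, 5.9]
grip_width: 0.369
grip_force: 60.4
```

```bash
python3 -m handwheel '{"dp":[[0,0,0],[0,0,0],[0,0,0],[0,0,0],[0,0,-0.01],[0,0,-0.035],[0,0,-0.07],[0,0,-0.11],[0,0,-0.145],[0,-0.005,-0.16],[-0.002,-0.02,-0.16],[-0.005,-0.045,-0.16]],"turn":[[0,0,0],[0,0,0],[0,0,0],[0,0,0],[0,0,0],[0,0,0],[0,0,0],[0,0,0],[0,0,0],[0,0,0],[0,0,0],[0,0,0]]}' 0.06
python3 -m handwheel '{"dp":[[-0.005,-0.04,0],[-0.012,-0.085,0],[-0.018,-0.13,0],[-0.024,-0.175,0],[-0.03,-0.22,0],[-0.036,-0.265,0],[-0.042,-0.31,0],[-0.048,-0.355,0],[-0.054,-0.4,0],[-0.06,-0.44,0],[-0.066,-0.48,0],[-0.07,-0.51,0]],"turn":[[0,0,0],[0,0,0],[0,0,0],[0,0,0],[0,0,0],[0,0,0],[0,0,0],[0,0,0],[0,0,0],[0,0,0],[0,0,0],[0,0,0]]}'
python3 -m handwheel '{"dp":[[0,-0.012,0],[0,-0.015,0.02],[0,-0.015,0.05],[0,-0.015,0.09],[0,-0.015,0.13],[0,-0.015,0.155],[0,-0.015,0.168],[0,-0.015,0.173],[0,-0.015,0.173],[0,-0.015,0.173]],"turn":[[0,0,0],[0,0,0],[0,0,0],[0,0,0],[0,0,0],[0,0,0],[0,0,0],[0,0,0],[0,0,0],[0,0,0]]}'
python3 -m handwheel '{"dp":[[0,0,0]],"turn":[[0,0,0]]}'
```

```text
time: 41.35
eef_pos: [0.5895, -0.2795, 0.2851]
orientation: [[1.0, -0.002, 0.002], [-0.002, -1.0, -0.002], [0.002, 0.002, -1.0]]
contact_force: [-0.6, -0.0, 0.0]
grip_width: 0.704
grip_force: 0.0
time: 42.55
eef_pos: [0.5189, 0.2338, 0.2848]
orientation: [[1.0, 0.001, 0.001], [0.001, -1.0, 0.001], [0.001, -0.001, -1.0]]
contact_force: [1.0, -0.5, -0.6]
grip_width: 0.707
grip_force: 0.0
time: 43.55
eef_pos: [0.5207, 0.2465, 0.1123]
orientation: [[1.0, -0.0, 0.003], [-0.0, -1.0, 0.001], [0.003, -0.001, -1.0]]
contact_force: [0.1, -0.1, 0.8]
grip_width: 0.7
grip_force: 0.0
time: 43.65
eef_pos: [0.5205, 0.2466, 0.1122]
orientation: [[1.0, -0.0, 0.003], [-0.0, -1.0, 0.001], [0.003, -0.001, -1.0]]
contact_force: [0.5, -0.5, 0.1]
grip_width: 0.703
grip_force: 0.0
```

```bash
python3 -m handwheel '{"dp":[[0,0,0.002],[0,0,0.002],[0,0,0.002],[0,0,0.002],[0,0,0.002],[0,0,0.002],[0,0,0.002],[0,0,0.002]],"turn":[[0,0,0],[0,0,0],[0,0,0],[0,0,0],[0,0,0],[0,0,0],[0,0,0],[0,0,0]]}' 0.0
python3 -m handwheel '{"dp":[[0,0,-0.005],[0,0,-0.02],[0,0,-0.045],[0,0,-0.08],[0,0,-0.115],[0,0,-0.145],[0,0,-0.162],[0.003,0.01,-0.167],[0.006,0.03,-0.167],[0.01,0.06,-0.167],[0.014,0.1,-0.167],[0.017,0.14,-0.167]],"turn":[[0,0,0],[0,0,0],[0,0,0],[0,0,0],[0,0,0],[0,0,0],[0,0,0],[0,0,0],[0,0,0],[0,0,0],[0,0,0],[0,0,0]]}'
python3 -m handwheel '{"dp":[[0.002,0.04,0],[0.003,0.08,0],[0.003,0.12,0],[0.002,0.16,0],[0,0.2,0],[-0.003,0.24,0],[-0.006,0.28,0],[-0.009,0.315,0],[-0.011,0.34,0],[-0.011,0.354,0],[-0.011,0.358,0],[-0.011,0.358,0]],"turn":[[0,0,0],[0,0,0],[0,0,0],[0,0,0],[0,0,0],[0,0,0],[0,0,0],[0,0,0],[0,0,0],[0,0,0],[0,0,0],[0,0,0]]}'
```

```text
time: 44.45
eef_pos: [0.52, 0.2467, 0.1094]
orientation: [[1.0, -0.0, 0.001], [-0.0, -1.0, 0.001], [0.001, -0.001, -1.0]]
contact_force: [-0.5, 2.1, 5.1]
grip_width: 0.395
grip_force: 59.4
time: 45.65
eef_pos: [0.5359, 0.1043, 0.2738]
orientation: [[1.0, 0.0, -0.004], [0.0, -1.0, -0.001], [-0.004, 0.001, -1.0]]
contact_force: [1.0, -0.5, -3.9]
grip_width: 0.395
grip_force: 60.2
time: 46.85
eef_pos: [0.5253, -0.2514, 0.275]
orientation: [[1.0, -0.001, -0.001], [-0.001, -1.0, 0.001], [-0.001, -0.001, -1.0]]
contact_force: [0.3, 0.5, -3.0]
grip_width: 0.391
grip_force: 60.3
```

```bash
python3 -m handwheel '{"dp":[[0.001,0,0.01],[0.001,0,0.035],[0.001,0,0.07],[0.001,0,0.105],[0.001,0,0.135],[0.001,0,0.15],[0.001,0,0.156],[0.001,0,0.158],[0.001,0,0.158],[0.001,0,0.158]],"turn":[[0,0,0],[0,0,0],[0,0,0],[0,0,0],[0,0,0],[0,0,0],[0,0,0],[0,0,0],[0,0,0],[0,0,0]]}'
python3 -m handwheel '{"dp":[[0,0,0.001],[0,0,0.001],[0,0,0.001]],"turn":[[0,0,0],[0,0,0],[0,0,0]]}'
```

```text
time: 47.85
eef_pos: [0.5272, -0.2518, 0.119]
orientation: [[1.0, 0.0, 0.002], [0.0, -1.0, -0.001], [0.002, 0.001, -1.0]]
contact_force: [0.6, -0.7, -3.0]
grip_width: 0.392
grip_force: 60.3
time: 48.15
eef_pos: [0.5266, -0.2518, 0.1171]
orientation: [[1.0, -0.0, 0.001], [-0.0, -1.0, -0.0], [0.001, 0.0, -1.0]]
contact_force: [0.4, -0.4, -3.4]
grip_width: 0.39
grip_force: 60.3
```

```bash
python3 -m handwheel '{"dp":[[0,0,0.001],[0,0,0.0015],[0,0,0.0015]],"turn":[[0,0,0],[0,0,0],[0,0,0]]}'
python3 -m handwheel '{"dp":[[0,0,0],[0,0,0],[0,0,0],[0,0,0],[0,0,-0.01],[0,0,-0.035],[0,0,-0.07],[0,0,-0.11],[0,0,-0.15],[0,-0.005,-0.165],[0,-0.02,-0.165],[0,-0.045,-0.165]],"turn":[[0,0,0],[0,0,0],[0,0,0],[0,0,0],[0,0,0],[0,0,0],[0,0,0],[0,0,0],[0,0,0],[0,0,0],[0,0,0],[0,0,0]]}' 0.065
python3 -m handwheel '{"dp":[[0,-0.04,0],[0,-0.085,0],[0,-0.13,0],[0,-0.175,0],[0,-0.22,0],[-0.002,-0.265,0],[-0.004,-0.31,0],[-0.006,-0.355,0],[-0.007,-0.4,0],[-0.007,-0.445,0],[-0.007,-0.485,0],[-0.007,-0.515,0]],"turn":[[0,0,0],[0,0,0],[0,0,0],[0,0,0],[0,0,0],[0,0,0],[0,0,0],[0,0,0],[0,0,0],[0,0,0],[0,0,0],[0,0,0]]}'
```

```text
time: 48.45
eef_pos: [0.5269, -0.2518, 0.1163]
orientation: [[1.0, -0.0, 0.001], [-0.0, -1.0, -0.001], [0.001, 0.001, -1.0]]
contact_force: [-1.3, 1.8, 5.6]
grip_width: 0.388
grip_force: 61.2
time: 49.65
eef_pos: [0.5262, -0.2064, 0.2799]
orientation: [[1.0, -0.002, -0.0], [-0.002, -1.0, -0.0], [-0.0, 0.0, -1.0]]
contact_force: [-0.4, 0.7, -0.2]
grip_width: 0.764
grip_force: 0.0
time: 50.85
eef_pos: [0.5178, 0.3113, 0.2787]
orientation: [[1.0, 0.002, -0.003], [0.002, -1.0, -0.001], [-0.003, 0.001, -1.0]]
contact_force: [0.0, -0.6, 0.3]
grip_width: 0.767
grip_force: 0.0
```

```bash
python3 -m handwheel '{"dp":[[0,-0.015,0],[0,-0.027,0.015],[0,-0.028,0.045],[0,-0.028,0.085],[0,-0.028,0.12],[0,-0.028,0.145],[0,-0.028,0.158],[0,-0.028,0.163],[0,-0.028,0.163],[0,-0.028,0.163]],"turn":[[0,0,0],[0,0,0],[0,0,0],[0,0,0],[0,0,0],[0,0,0],[0,0,0],[0,0,0],[0,0,0],[0,0,0]]}'
```

```text
time: 51.85
eef_pos: [0.5205, 0.3365, 0.1186]
orientation: [[1.0, -0.0, 0.002], [-0.0, -1.0, 0.001], [0.002, -0.001, -1.0]]
contact_force: [-0.5, -0.5, 0.2]
grip_width: 0.761
grip_force: 0.0
```

```bash
python3 -m handwheel '{"dp":[[0,0,0.002],[0,0,0.002],[0,0,0.002],[0,0,0.002],[0,0,0.002],[0,0,0.002],[0,0,0.002],[0,0,0.002]],"turn":[[0,0,0],[0,0,0],[0,0,0],[0,0,0],[0,0,0],[0,0,0],[0,0,0],[0,0,0]]}' 0.0
python3 -m handwheel '{"dp":[[0,0,-0.005],[0,0,-0.02],[0,0,-0.045],[0,0,-0.08],[0,0,-0.115],[0,0,-0.145],[0,0,-0.16],[0.003,0.01,-0.164],[0.008,0.03,-0.164],[0.016,0.06,-0.164],[0.024,0.1,-0.164],[0.032,0.14,-0.164]],"turn":[[0,0,0],[0,0,0],[0,0,0],[0,0,0],[0,0,0],[0,0,0],[0,0,0],[0,0,0],[0,0,0],[0,0,0],[0,0,0],[0,0,0]]}'
python3 -m handwheel '{"dp":[[0.006,0.04,0],[0.012,0.08,0],[0.018,0.12,0],[0.023,0.16,0],[0.028,0.2,0],[0.033,0.24,0],[0.038,0.28,0],[0.043,0.32,0],[0.048,0.35,0],[0.051,0.373,0],[0.052,0.384,0],[0.052,0.385,0]],"turn":[[0,0,0],[0,0,0],[0,0,0],[0,0,0],[0,0,0],[0,0,0],[0,0,0],[0,0,0],[0,0,0],[0,0,0],[0,0,0],[0,0,0]]}'
```

```text
time: 52.65
eef_pos: [0.5203, 0.3366, 0.1163]
orientation: [[1.0, -0.0, 0.002], [-0.0, -1.0, 0.001], [0.002, -0.001, -1.0]]
contact_force: [0.3, -0.0, 5.9]
grip_width: 0.428
grip_force: 67.7
time: 53.85
eef_pos: [0.5509, 0.1944, 0.2772]
orientation: [[1.0, 0.001, -0.004], [0.001, -1.0, -0.001], [-0.004, 0.001, -1.0]]
contact_force: [1.0, 0.4, -3.1]
grip_width: 0.431
grip_force: 67.5
time: 55.05
eef_pos: [0.6027, -0.19, 0.2776]
orientation: [[1.0, -0.002, -0.003], [-0.002, -1.0, 0.001], [-0.003, -0.001, -1.0]]
contact_force: [0.2, 0.3, -3.7]
grip_width: 0.432
grip_force: 67.6
```

```bash
python3 -m handwheel '{"dp":[[0.001,0,0.01],[0.001,0,0.035],[0.001,0,0.07],[0.001,0,0.105],[0.001,0,0.13],[0.001,0,0.145],[0.001,0,0.151],[0.001,0,0.153],[0.001,0,0.153],[0.001,0,0.153]],"turn":[[0,0,0],[0,0,0],[0,0,0],[0,0,0],[0,0,0],[0,0,0],[0,0,0],[0,0,0],[0,0,0],[0,0,0]]}'
python3 -m handwheel '{"dp":[[0,0,0.001],[0,0,0.0015],[0,0,0.0015]],"turn":[[0,0,0],[0,0,0],[0,0,0]]}'
```

```text
time: 56.05
eef_pos: [0.6052, -0.1886, 0.1275]
orientation: [[1.0, 0.0, 0.002], [0.0, -1.0, -0.001], [0.002, 0.001, -1.0]]
contact_force: [-0.1, -0.2, -4.2]
grip_width: 0.424
grip_force: 67.7
time: 56.35
eef_pos: [0.6046, -0.1888, 0.125]
orientation: [[1.0, -0.0, 0.0], [-0.0, -1.0, -0.0], [0.0, 0.0, -1.0]]
contact_force: [-0.3, -0.0, -3.9]
grip_width: 0.428
grip_force: 67.7
```

```bash
python3 -m handwheel '{"dp":[[0,0,0.001],[0,0,0.002],[0,0,0.002]],"turn":[[0,0,0],[0,0,0],[0,0,0]]}'
```

```text
time: 56.65
eef_pos: [0.6047, -0.1888, 0.1233]
orientation: [[1.0, -0.0, 0.001], [-0.0, -1.0, -0.0], [0.001, 0.0, -1.0]]
contact_force: [-1.1, 0.5, 1.0]
grip_width: 0.429
grip_force: 68.5
```

Touchdown. I'll release, retreat to the first hover pose and compare with the start.

```bash
python3 -m handwheel '{"dp":[[0,0,0],[0,0,0],[0,0,0],[0,0,0],[0,0,-0.01],[0,0,-0.035],[0,0,-0.07],[0,0,-0.11],[-0.01,0.02,-0.15],[-0.02,0.045,-0.17],[-0.034,0.061,-0.176],[-0.034,0.062,-0.176]],"turn":[[0,0,0],[0,0,0],[0,0,0],[0,0,0],[0,0,0],[0,0,0],[0,0,0],[0,0,0],[0,0,0],[0,0,0],[0,0,0],[0,0,0]]}' 0.07
python3 -m handwheel '{"dp":[[0,0,0],[0,0,0],[0,0,0],[0,0,0],[0,0,0],[0,0,0]],"turn":[[0,0,0],[0,0,0],[0,0,0],[0,0,0],[0,0,0],[0,0,0]]}'
python3 look.py w8
python3 - <<'E'
from cell import eyes
from h import *
a=load('scene0')['pixels'];c=eyes.camera('scene');b=c['pixels']
f=lambda p:cv2.resize(p[90:230,110:330,::-1],(400,255),interpolation=cv2.INTER_CUBIC)
w=lambda n:cv2.resize(load(n)['pixels'][:,:,::-1],(400,300))
cv2.imwrite('pics/cmp.png',np.vstack([np.hstack([f(a),f(b)]),np.hstack([w('wrist1'),w('w8')])]))
E
```

```text
time: 57.85
eef_pos: [0.5697, -0.2529, 0.3014]
orientation: [[1.0, -0.003, 0.003], [-0.003, -1.0, -0.003], [0.003, 0.003, -1.0]]
contact_force: [0.3, 1.4, -0.7]
grip_width: 0.817
grip_force: 0.0
time: 58.45
eef_pos: [0.5707, -0.2504, 0.2986]
orientation: [[1.0, 0.0, -0.0], [0.0, -1.0, 0.0], [-0.0, -0.0, -1.0]]
contact_force: [-0.7, -0.3, 0.2]
grip_width: 0.818
grip_force: 0.0
[ 0.57065695 -0.25038264  0.29863685] 0.8183980278685998 58.45 0.004574230287295247
```

View pics/cmp.png

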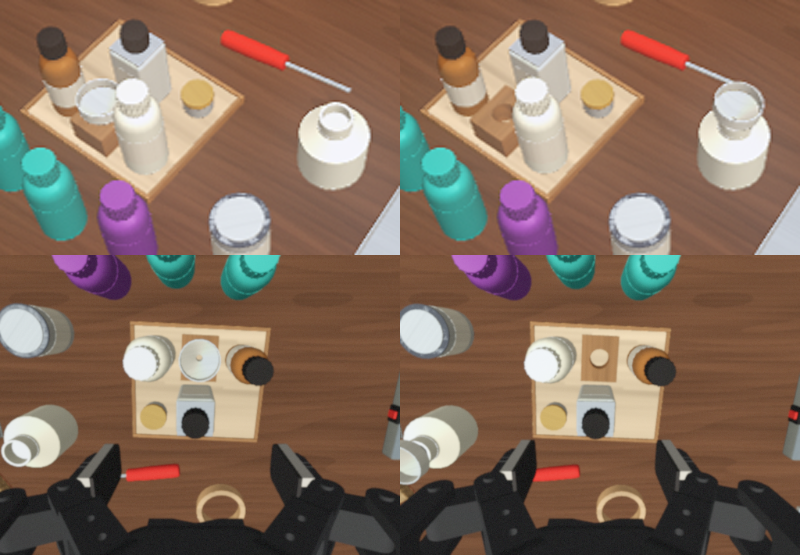

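The before and after views match: caps at (140,360), (257,368) and (195,422) in both, within a pixel or two. The funnel is seated in the mixing bottle and the bystanders are unmoved.

```bash
python3 -c "
from cell import manip
print(manip.hand_in())"
```

```text
the job is handed in; nothing more can be done
None
```

The job is handed in at about 58 s of the 128 s limit, verdict not shown: the funnel stands in the mixing bottle's neck, all three containers look upright within about 2 mm of their starting spots in the before/after pictures, and the paint tin, wax tin and screwdriver look unmoved.

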